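# Raise the preheater setting four clicks and confirm it

## Robot

A 6-joint arm with a two-finger parallel gripper is mounted at the origin on a cart in front of the work surface, level with it; the furniture and walls round the work are solid. World frame = base frame: x ahead of the robot, y to its left, z up, the work surface at z = 0. Lengths are in m, angles in rad, forces in N, time in s.
With the tool pointing down it reaches from about 0.375 to 0.9 m from the base axis. Payload 3.1 kg.
Tool frame: the origin (TCP) lies midway between the tips of the shut fingers; the grasp point (between the pads) lies 19 mm behind it; z points along the fingers, y is the line along which they close (so a half turn about z gives the same grasp; the last joint's range is limited). The gripper opens to 87 mm and grips with 3 to 60 N. Pads are 19 mm wide; open, the fingers measure 117 mm over their backs; the gripper's body (75 mm by 190 mm) begins 51 mm behind the grasp point.
Start: joints at [1.155, 0.527, 1.433, -0, 1.181, -0.178], TCP at [0.147, 0.608, 0.223] pointing down, gripper open.
Joint ranges: [-3.08, 3.08], [-0.75, 2.2], [0.22, 2.44], [-1.43, 4.57], [0, 2.65], [-2.85, 2.85]. Speed limits (rad/s): [2.79, 2.79, 3.14, 3.14, 3.14, 3.14].

## Interface

Orientations are given as a unit quaternion [x, y, z, w].
In Python, from rig import get_obs, cams, job gives the robot as it stands.
- The arm moves only by the tool servo_tool, never from a script. Its argument "moves" is text: rows parted by semicolons, each of 5 numbers parted by spaces: the shift along the tool's x, y, z in m, then the turn about the tool's z in degrees, then the finger opening in m, from 0 to 0.087. In form: dx dy dz spin claw; .... A call has 1 to 10 rows; each row is the pose to reach, as a shift and turn from the pose commanded when the call began, along the tool's axes at that moment; what a row does not reach only later rows make up. A row lasts 1/12 s, in which the tool goes at most 41.7 mm and 7.16 degrees, less where a joint would pass 70% of its speed; a pose out of reach is approached as far as the arm can. A call with a gripper value outside its range is refused whole. The fingers move at their own pace and stop on an object; "grip_force" is the grip in N (left out, the last holds). Time passes only in rows, so rows that repeat a pose let the fingers close. It gives the time, the measured TCP pose, the force, the opening and the grip force at its end, in the units of the state.
- get_obs(): the state, without advancing time (a new reading comes with each control period).
- cams.camera(name): name is "scene" or "top" or "wrist"; returns the picture (384x512x3 uint8, blue, green, red); there is no depth.
- cams.camera_model(name): a dict with "fx", "fy", "cx", "cy" (pixels), "dist" ([k1, k2, p1, p2, k3] as OpenCV has them; the pictures are not rectified), "R" (3x3) and "t" (3): a world point X has camera coordinates R X + t. Camera axes: x right, y down, z forward; pixel columns grow to the right and rows downward; lengths in m; the calibration is good to about 2 mm. A picture is of the moment at which its call begins: read the wrist's pose just before it. camera_model takes no time and is no camera call; for the wrist camera it gives the pose at the moment of the call.
- job.hand_in(): hands the job in; it is judged then, once.
The state is a dict: "time": time; "q": joint angles; "joint_velocities": joint speeds; "joint_torque": joint torques, N m; "position": TCP position; "tool_rot": TCP orientation; "ft_force": force on the tool from outside, world axes, zero at the start; "moment": the same for the moment, N m; "grip_width": finger opening in m; "grip_force": force on a finger pad.
Only numpy, scipy, OpenCV 4.12 (cv2) and the standard library are available. Lean on these libraries where they do the work, as an engineer would, in place of code of your own. Each camera call takes 0.05 s, during which the arm holds its last target. There are 200 camera calls.

## Task

On the grey control box, push the pointer of the big dial round clockwise (seen from above) with a fingertip by exactly four clicks from where it stands, never going beyond the fourth. When the dial rests there, press the round push button fully down and let it come back up. Do not grip the pointer or anything else, push gently, and leave the small dial and the loose things around the box as they are.

Things in the scene. Friction and masses are not known exactly. Their poses are not given: they have to be found in the camera images.
- case: Control box, fixed to the bench: flat grey metal case 130 (its x) x 200 (its y) x 55 mm high, bare metal top. Origin: centre of its underside; x to its rear (away from the robot), y to its left, z up. On top: big click-stop dial on the left (axis at x 0, y +40 mm), small dial at the right rear (x +32, y -58), push button at the right front (x -32, y -58).
- dial_axis (a point): Point on the big dial's upright axis, level with the top of its pointer, 81 mm above the bench. White skirt disc 72 mm across (top 61 mm above the bench), hub 26 mm across, and an upright black pointer bar 12 mm wide, from 12 mm behind the axis to 34 mm before it, 61 to 81 mm above the bench.
- dial_pointer (a point): Point on the top centre line of the big dial's pointer bar, 30 mm out from dial_axis, same height: the dial points from dial_axis to here. Once pushed past half-way between two stops the dial snaps on by itself into the next stop, running ahead of the finger, and rests there.
- dial (a joint): Angle of the big dial, rad, growing clockwise seen from above. Click stops every 30 degrees (0.5236 rad) at 0 to 3.665, end stops just beyond. At 0 the pointer stands 105 degrees anticlockwise from the case's x axis. It starts in the first, second or third stop. About 0.1 N m (4 N near the end of the pointer) starts it out of a stop.
- cheek_a: Side of the pointer bar to push for clockwise turning: the half of the bar (6 mm wide, 46 mm long, 20 mm high) on its anticlockwise side. Origin on the dial's axis at the panel's level; x points along the pointer.
- cheek_b: The other half of the pointer bar, on its clockwise side. Same origin and axes as cheek_a.
- small_pointer (a point): Point on the top of the small dial (28 mm diameter, top 72 mm above the bench) 12 mm out from its axis, on its white index line. To be left as it is.
- button (a joint): Travel of the round push button (24 mm diameter), m: 0 released, 0.006 fully down (about 5 N); it springs back.
- button_top (a point): Centre of the top face of the push button, 77 mm above the bench when released; it stands 10 mm out of a round steel ring 40 mm across and is pressed straight down.
- battery_9v: Bystander: 9 V block battery standing upright, 18 x 26 x 46 mm. Origin: centre of its underside.
- knob_loose: Bystander: loose spare black knob, 36 mm diameter, 27 mm high (not part of the box). Origin: centre of its underside.
- cap_big: Bystander: blue capacitor can standing upright, 25 mm diameter, 40 mm high. Origin: centre of its underside.
- relay_spare: Bystander: small grey relay block, 36 x 28 x 38 mm. Origin: centre of its underside.
- screwdriver_fine: Bystander: thin screwdriver lying behind the box, 118 mm long, 13 mm thick. Origin: centre of its underside.
- solder_spool_small: Bystander: small solder spool standing behind the box, 50 mm diameter, 34 mm high. Origin: centre of its underside.

How it is judged:
On the way, in this order (a step that is already met when the one before it is completed fails the run):
1. the big dial rests four clicks clockwise from its start (distance of dial_pointer from where it was at the start of the episode between 0.0495 and 0.0545 m and velocity of joint dial between -0.1 and 0.1 rad/s), for 0.3 s.
2. the push button is pressed down with the dial there (distance of dial_pointer from where it was at the start of the episode between 0.0495 and 0.0545 m and value of joint button above 0.0045 m), for 0.05 s.
At the end, for the whole second after the job is handed in: The big dial rests within about 9 degrees of the fourth click stop clockwise from the stop in which it started; the button was then pressed at least 4.5 mm and is up again (within 1.5 mm); the small dial's index is within 4 mm and every bystander within 10 mm of its start (all of step 1 and value of joint button below 0.0015 m and distance of small_pointer from where it was at the start of the episode below 0.004 m and distance of each of battery_9v, knob_loose, cap_big, relay_spare, screwdriver_fine, solder_spool_small from where it was at the start of the episode below 0.01 m); the robot touches nothing.
It fails at once if the dial is turned on into a fifth click stop or beyond (distance of dial_pointer from where it was at the start of the episode above 0.057 m).
It fails at once if the pointer is gripped: both of its sides are pressed at once (contact force between the fingers and cheek_a above 2.5 N and contact force between the fingers and cheek_b above 2.5 N).
It fails at once if the dial is pushed harder than 25 N (contact force between any of the arm, the fingers and dial above 25 N).
It fails at once if the small dial is turned (distance of small_pointer from where it was at the start of the episode above 0.004 m).
It fails at once if a bystander is lifted, carried or knocked away (distance of any of battery_9v, knob_loose, cap_big, relay_spare, screwdriver_fine, solder_spool_small from where it was at the start of the episode above 0.01 m).
It also fails if it takes over 48 s, if anything falls off the work surface, if the arm or the gripper's body presses on something with over 40 N, if the wrist force passes 120 N, or if a joint passes its speed limit or range.

## Working session

There is one attempt and no reset: what is moved stays moved. The work goes in short steps, Python scripts to look and compute and a tool call to move; the robot and the scene stay as the last step left them, time stands still between calls to the robot, and variables do not carry over. Pictures are saved under pics/ and viewed, at most 10 in all, crops included, and the job is handed in when it is done.

Besides the shell and the picture viewer there is one more tool, called after "Call:" as name(argument=value, ...), one argument or row to a line, values as JSON. servo_tool: Moves the arm, as the interface text tells. Its arguments: {"type":"object","properties":{"moves":{"type":"string"},"grip_force":{"type":"number"}},"required":["moves"]}

```bash
mkdir -p pics
python3 - <<'E'
from rig import get_obs,cams
import cv2
o=get_obs();print(o)
for n in("top","scene"):
    cv2.imwrite(f"pics/{n}0.png",cv2.resize(cams.camera(n),(800,600),interpolation=cv2.INTER_CUBIC));m=cams.camera_model(n);print(n,m)
E
```

```text
{'time': 0.0, 'q': array([ 1.15546353e+00,  5.28449230e-01,  1.43391034e+00,  7.36840943e-06,
        1.18139623e+00, -1.78481077e-01]), 'joint_velocities': array([ 0.00132286, -0.00139129,  0.00077904, -0.00285043,  0.00027274,
       -0.00158478]), 'joint_torque': array([-5.23045983e-04, -4.40034628e+01, -1.76596731e+01,  6.34554913e-02,
        5.82012499e-02, -1.61923731e-04]), 'position': array([0.14630776, 0.60687591, 0.22157949]), 'tool_rot': array([ 1.18150562e-01,  9.92995103e-01, -1.03325173e-03, -3.19686589e-04]), 'ft_force': array([-0.03136536,  0.36179314, -0.16065052]), 'moment': array([ 0.0183231 , -0.01346527, -0.04133116]), 'grip_force': 0.0, 'grip_width': 0.08706538389331613}
top {'fx': 376.30343014801747, 'fy': 376.30343014801747, 'cx': 256.0914228737018, 'cy': 195.4141830522241, 'dist': array([0.03547421, 0.        , 0.        , 0.        , 0.        ]), 'R': array([[ 0.0260172 , -0.99950334,  0.01778121],
       [-0.99016603, -0.02821179, -0.13702307],
       [ 0.13745665, -0.0140414 , -0.99040825]]), 't': array([-0.2474184 ,  0.50212517,  0.87462015])}
scene {'fx': 438.4185676011636, 'fy': 438.4185676011636, 'cx': 254.42728493883965, 'cy': 187.37658275548256, 'dist': array([0.03427697, 0.        , 0.        , 0.        , 0.        ]), 'R': array([[ 0.72918005, -0.684222  ,  0.01169254],
       [-0.51440968, -0.55931823, -0.65003523],
       [ 0.45130826,  0.46797796, -0.75981411]]), 't': array([-0.53631505,  0.20178674,  0.77217592])}
```

View pics/top0.png

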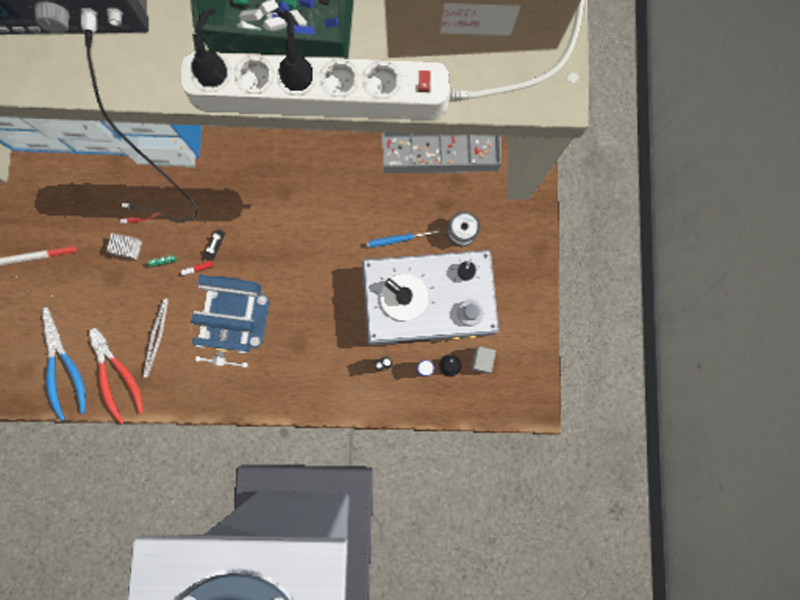

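View pics/scene0.png

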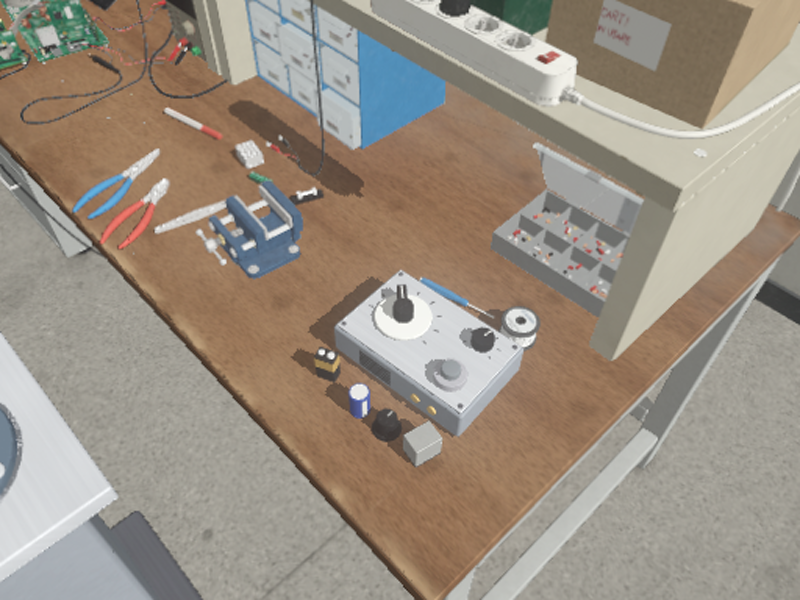

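Top view: box corners at about (364,262), (491,252), (497,333), (368,343). The dial is at about (404,296), with its pointer running up and to the left. I'll enlarge both views to measure.

Run:
```python
from rig import cams
import cv2
a=cams.camera("top")[150:225,225:325]
cv2.imwrite("pics/top1.png",cv2.resize(a,(800,600),interpolation=cv2.INTER_CUBIC))
a=cams.camera("scene")[165:285,190:350]
cv2.imwrite("pics/scene1.png",cv2.resize(a,(800,600),interpolation=cv2.INTER_CUBIC))
```

```text
(no output)
```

View pics/top1.png

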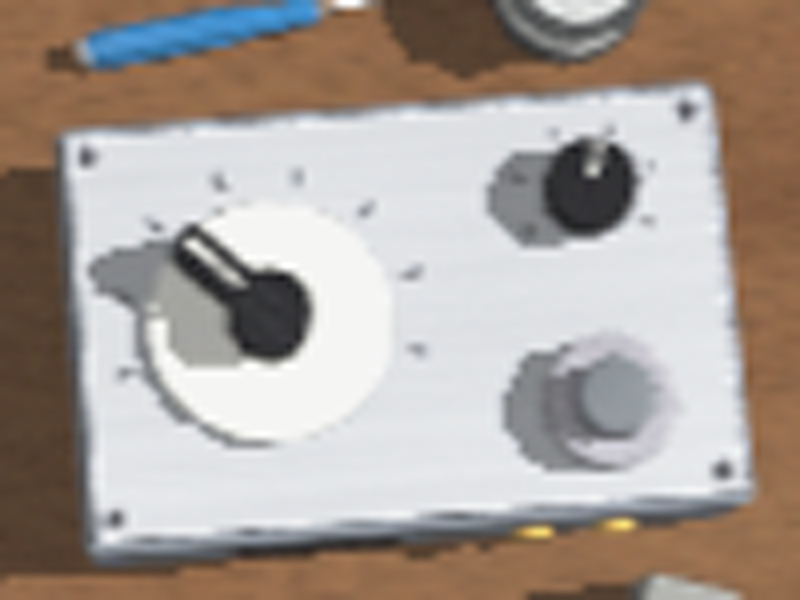

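View pics/scene1.png

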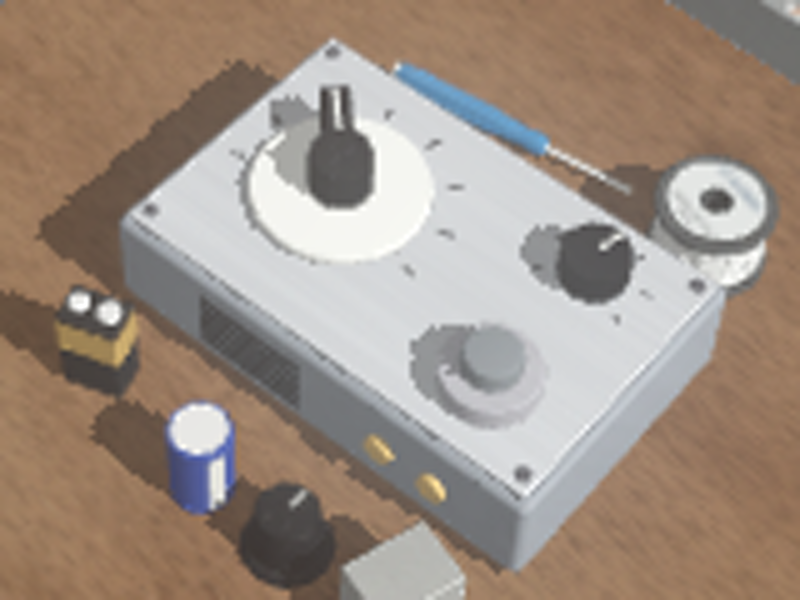

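```bash
cat > geo.py <<'E'
import numpy as np,cv2
from rig import cams
def proj(n,X):
    m=cams.camera_model(n);K=np.array([[m['fx'],0,m['cx']],[0,m['fy'],m['cy']],[0,0,1.]])
    return cv2.projectPoints(np.array(X,float).reshape(-1,3),cv2.Rodrigues(m['R'])[0],m['t'],K,m['dist'])[0][:,0]
def unproj(n,px,z):
    m=cams.camera_model(n);K=np.array([[m['fx'],0,m['cx']],[0,m['fy'],m['cy']],[0,0,1.]])
    p=cv2.undistortPoints(np.array(px,float).reshape(-1,1,2),K,m['dist'])[:,0]
    d=np.c_[p,np.ones(len(p))]@m['R'];c=-m['R'].T@m['t']
    return c+d*((z-c[2])/d[:,2])[:,None]
def crop(u,s,off): return (np.array(u,float)+.5)/s-.5+off
E
python3 - <<'E'
from geo import *
from scipy.optimize import least_squares
C=[[.065,.1,.055],[.065,-.1,.055],[-.065,-.1,.055],[-.065,.1,.055]]
P=np.array(C+[[-.032,-.058,.077],[.032,-.058,.072]])
T=crop([[62,133],[708,85],[752,490],[92,540],[617,395],[590,185]],8,[225,150])
S=crop([[333,40],[722,290],[522,498],[124,222],[494,350],[597,250]],5,[190,165])
def W(p,P=P):
    c,s=np.cos(p[2]),np.sin(p[2]);return P@np.array([[c,s,0],[-s,c,0],[0,0,1]])+[p[0],p[1],0]
for use in("ts","t","s"):
    f=lambda p:np.r_[(proj("top",W(p))-T).ravel()*("t" in use),(proj("scene",W(p))-S).ravel()*("s" in use)]
    r=least_squares(f,[.5,-.3,0]);print(use,r.x,np.round(f(r.x),1))
    if use=="ts":p=r.x
print("axis,button,small",W(p,np.array([[0,.04,.081],[-.032,-.058,.077],[.032,-.058,.072]])))
print("ptr",unproj("top",crop([[190,242],[270,312]],8,[225,150]),.081))
for k in range(3):
    a=np.deg2rad(105-30*k)
    q=W(p,np.array([[.034*np.cos(a),.04+.034*np.sin(a),.081]]));print(k,q,(proj("top",q)-[225,150])*8,(proj("scene",q)-[190,165])*5)
print(unproj("top",crop([[455,-0],[230,-0]],1,0)*0+[[455*.64,325*.64],[385*.64,365*.64]],.04))
E
```

```text
ts [ 0.52416894 -0.27756618  0.10761892] [-1.4 -1.2  0.7 -1.5  0.8  1.4 -1.1  1.9 -0.1 -0.3  0.4 -0.7 -0.4 -2.3
  2.5 -1.   0.7  3.1 -2.3 -1.6 -0.3  0.4  0.   0.4]
t [ 0.52414647 -0.27783944  0.10456465] [-1.2 -1.3  0.9 -1.4  0.9  1.6 -1.1  1.8  0.  -0.2  0.5 -0.6 -0.  -0.
  0.  -0.   0.   0.  -0.  -0.  -0.   0.   0.   0. ]
s [ 0.52422329 -0.27734939  0.11003247] [-0.  -0.   0.  -0.   0.   0.  -0.   0.  -0.  -0.   0.  -0.  -0.5 -2.4
  2.4 -1.2  0.8  3.  -2.4 -1.5 -0.3  0.3 -0.1  0.2]
axis,button,small [[ 0.51987249 -0.2377976   0.081     ]
 [ 0.49858393 -0.3386678   0.077     ]
 [ 0.56221366 -0.33179347  0.072     ]]
ptr [[ 0.53848756 -0.21406189  0.081     ]
 [ 0.51865653 -0.23773145  0.081     ]]
0 [[ 0.507596   -0.20609132  0.081     ]] [[155.73827162 343.30091061]] [[259.15632082 120.44136527]]
1 [[ 0.52509388 -0.20420092  0.081     ]] [[151.02389686 283.17642047]] [[289.30492384  94.47513642]]
2 [[ 0.54119269 -0.21131271  0.081     ]] [[177.27607891 229.02747213]] [[331.97998027  83.53405466]]
[[ 0.48008623 -0.31882481  0.04      ]
 [ 0.41593931 -0.2129459   0.04      ]]
```

```bash
cat > plan.py <<'E'
import numpy as np
# cmd=(x,y,z,psi_y deg) at call begin; targets list of same -> rows
def rows(cmd,ts):
    a=np.deg2rad(cmd[3]);yt=np.array([np.cos(a),np.sin(a)]);xt=np.array([-np.sin(a),np.cos(a)])
    for t in ts:
        d=np.array(t[:2])-cmd[:2]
        print("%.3f %.3f %.3f %.0f 0;"%(d@xt,d@yt,cmd[2]-t[2],cmd[3]-t[3]),end=" ")
    print()
E
python3 - <<'E'
from plan import *
s=(.147,.608,.223,76.38)
rows(s,[(.44,.3,.24,30.38),(.511,-.196,.16,-38.62)])
E
```

```text
-0.357 -0.230 -0.017 46 0; -0.543 -0.696 0.063 115 0;
```

Call:
servo_tool(
  moves="-0.035 -0.022 -0.002 4 0; -0.07 -0.044 -0.004 9 0; -0.105 -0.066 -0.006 14 0; -0.14 -0.09 -0.008 19 0; -0.175 -0.112 -0.01 24 0; -0.21 -0.135 -0.012 29 0; -0.245 -0.157 -0.014 34 0; -0.28 -0.18 -0.015 39 0; -0.31 -0.20 -0.016 43 0; -0.33 -0.21 -0.016 46 0",
  grip_force=5,
)

```text
time: 1.03
position: [0.4204, 0.323, 0.2388]
tool_rot: [0.499, 0.866, -0.0, 0.001]
ft_force: [-0.6, -0.0, -0.9]
grip_width: 0.0286
grip_force: 0.0
```

Run:
```python
from plan import *
c=(.4184,.3263,.239,30.38)
rows(c,[(.42+.06*k,.3263-.36*k,.239-.04*k,30.38-44*k) for k in (.11,.22,.33,.44,.55,.66,.77,.88,1,1)])
```

```text
-0.038 -0.013 0.004 5 0; -0.076 -0.027 0.009 10 0; -0.113 -0.042 0.013 15 0; -0.151 -0.056 0.018 19 0; -0.188 -0.070 0.022 24 0; -0.226 -0.085 0.026 29 0; -0.263 -0.099 0.031 34 0; -0.301 -0.113 0.035 39 0; -0.342 -0.129 0.040 44 0; -0.342 -0.129 0.040 44 0;
```

Call:
servo_tool(
  moves="-0.038 -0.013 0.004 5 0; -0.076 -0.027 0.009 10 0; -0.113 -0.042 0.013 15 0; -0.151 -0.056 0.018 19 0; -0.188 -0.070 0.022 24 0; -0.226 -0.085 0.026 29 0; -0.263 -0.099 0.031 34 0; -0.301 -0.113 0.035 39 0; -0.342 -0.129 0.040 44 0; -0.342 -0.129 0.040 44 0",
)

```text
time: 1.87
position: [0.4824, -0.0409, 0.1982]
tool_rot: [0.788, 0.615, 0.0, 0.002]
ft_force: [0.5, -0.4, -0.5]
grip_width: 0.0006
grip_force: 0.0
```

Run:
```python
from plan import *
a=np.deg2rad(30.38);c=[.4184-.342*-np.sin(a)-.129*np.cos(a),.3263-.342*np.cos(a)-.129*np.sin(a),.199,-13.62];print(c)
t=[.511,-.196,.16,-38.62]
rows(c,[[c[i]+(t[i]-c[i])*k for i in range(4)] for k in (.2,.4,.6,.8,.95,1)])
```

```text
[np.float64(0.48007352646346924), np.float64(-0.03397958051152411), 0.199, -13.62]
-0.030 0.014 0.008 5 0; -0.060 0.027 0.016 10 0; -0.090 0.041 0.023 15 0; -0.120 0.055 0.031 20 0; -0.143 0.065 0.037 24 0; -0.150 0.068 0.039 25 0;
```

Call:
servo_tool(
  moves="-0.030 0.014 0.008 5 0; -0.060 0.027 0.016 10 0; -0.090 0.041 0.023 15 0; -0.120 0.055 0.031 20 0; -0.143 0.065 0.037 24 0; -0.150 0.068 0.039 25 0; -0.150 0.068 0.039 25 0; -0.150 0.068 0.039 25 0; -0.150 0.068 0.039 25 0; -0.150 0.068 0.039 25 0",
)

```text
time: 2.7
position: [0.5107, -0.1942, 0.1599]
tool_rot: [0.9, 0.435, -0.0, -0.0]
ft_force: [0.0, 0.3, -0.3]
grip_width: 0.0003
grip_force: 0.0
```

Run:
```python
from geo import *
from rig import get_obs
o=get_obs();print(o['time'],o['position'],o['tool_rot'],o['q'])
cv2.imwrite("pics/w1.png",cv2.resize(cams.camera("wrist"),(800,600)))
t=o['position'];ax=np.array([.5199,-.2378,.081])
e=lambda d:np.array([np.cos(np.deg2rad(d)),np.sin(np.deg2rad(d)),0])
print(proj("wrist",[ax,ax+.034*e(51.2),ax+.03*e(-68.8),[.4986,-.3387,.077],[.5622,-.3318,.072],[*t]])*800/512)
```

```text
2.7 [ 0.51069723 -0.19422987  0.15989275] [ 9.00431129e-01  4.34998481e-01 -4.80747618e-05 -3.17411859e-04] [-5.68150058e-01  5.07287739e-01  1.69283416e+00  3.10825520e-04
  9.42061585e-01  1.02390163e-01]
[[456.99294037 354.75362041]
 [459.48149885 302.76590406]
 [496.71005556 376.5828037 ]
 [516.62934608 472.8806576 ]
 [586.54272747 412.66356504]
 [401.71690937 370.03914091]]
```

View pics/w1.png

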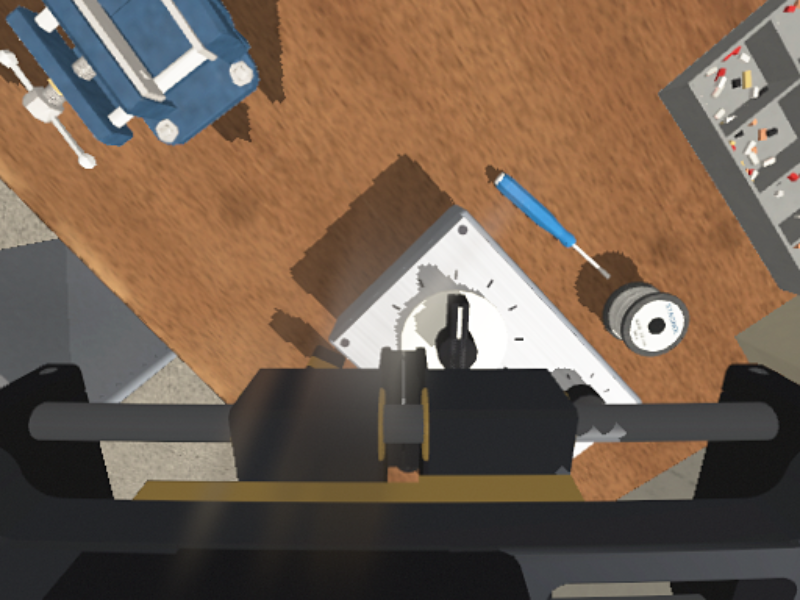

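The pointer stands at its third stop (tip at (458,296), hub at (457,347)). The shut fingers are on its anticlockwise side, so I'll lower them.

Call:
servo_tool(
  moves="0 0 0.02 0 0; 0 0 0.04 0 0; 0 0 0.06 0 0; 0 0 0.075 0 0; 0 0 0.085 0 0; 0 0 0.091 0 0; 0 0 0.091 0 0; 0 0 0.091 0 0; 0 0 0.091 0 0",
)

```text
time: 3.5
position: [0.5117, -0.1962, 0.0694]
tool_rot: [0.901, 0.434, 0.0, 0.001]
ft_force: [0.3, -0.1, -0.8]
grip_width: 0.0007
grip_force: 0.0
```

```bash
cat > arc.py <<'E'
from plan import *
import sys
A=np.array([.5199,-.2378])
def pose(phi,off,r=.027,z=.069):
    a=np.deg2rad(phi);e=np.array([np.cos(a),np.sin(a)]);n=np.array([-e[1],e[0]])
    p=A+r*e+off*n;return [p[0],p[1],z,phi-90]
E
python3 - <<'E'
from arc import *
c=[.511,-.196,.069,-38.62]
T=[pose(51.2,o) for o in(.030,.027,.024,.022)]+[pose(51.2-d,.021) for d in (3,6,9,12,15,15)]
rows(c,T);print(pose(51.2-15,.021))
E
```

```text
-0.000 0.003 0.000 0 0; -0.000 0.006 0.000 0 0; -0.000 0.009 0.000 0 0; -0.000 0.011 0.000 0 0; 0.001 0.014 0.000 3 0; 0.002 0.015 0.000 6 0; 0.003 0.017 0.000 9 0; 0.004 0.018 0.000 12 0; 0.004 0.020 0.000 15 0; 0.004 0.020 0.000 15 0; 
[np.float64(0.5292852094078643), np.float64(-0.20490748041924217), 0.069, -53.8]
```

Call:
servo_tool(
  moves="0 0.003 0 0 0; 0 0.006 0 0 0; 0 0.009 0 0 0; 0 0.011 0 0 0; 0.001 0.014 0 3 0; 0.002 0.015 0 6 0; 0.003 0.017 0 9 0; 0.004 0.018 0 12 0; 0.004 0.020 0 15 0; 0.004 0.020 0 15 0",
)

```text
time: 4.33
position: [0.5285, -0.2044, 0.0684]
tool_rot: [0.95, 0.312, -0.001, -0.001]
ft_force: [-0.6, 2.1, 0.3]
grip_width: 0.0003
grip_force: 1.4
```

Run:
```python
from arc import *
from geo import *
c=[.511,-.196,.069,-38.62];a=np.deg2rad(c[3])
c=[c[0]+.004*-np.sin(a)+.02*np.cos(a),c[1]+.004*np.cos(a)+.02*np.sin(a),.069,-53.62];print(c)
cv2.imwrite("pics/w2.png",cv2.resize(cams.camera("wrist")[150:300,200:400],(800,600)))
rows(c,[pose(51.2-d,.021) for d in (19,23,27,31,35,39,43,47,51,55)]);print(pose(51.2-55,.021))
```

```text
[np.float64(0.5291226624381794), np.float64(-0.20535783661707147), 0.069, -53.62]
0.002 0.002 0.000 4 0; 0.003 0.004 0.000 8 0; 0.004 0.006 0.000 12 0; 0.005 0.008 0.000 16 0; 0.006 0.010 0.000 20 0; 0.007 0.013 0.000 24 0; 0.007 0.015 0.000 28 0; 0.007 0.017 0.000 32 0; 0.008 0.020 0.000 36 0; 0.008 0.022 0.000 40 0; 
[np.float64(0.5482323915522854), np.float64(-0.21863556447666696), 0.069, -93.8]
```

View pics/w2.png

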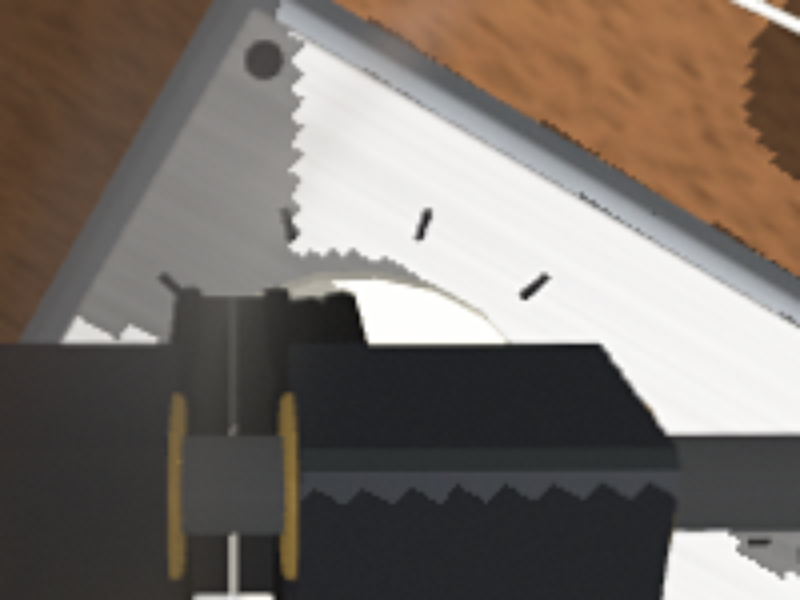

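The finger is flush against the pointer with light force (2 N). I'll continue along the arc.

Call:
servo_tool(
  moves="0.002 0.002 0 4 0; 0.003 0.004 0 8 0; 0.004 0.006 0 12 0; 0.005 0.008 0 16 0; 0.006 0.010 0 20 0; 0.007 0.013 0 24 0; 0.007 0.015 0 28 0; 0.007 0.017 0 32 0; 0.008 0.020 0 36 0; 0.008 0.022 0 40 0",
)

```text
time: 5.22
position: [0.5489, -0.2184, 0.0686]
tool_rot: [0.999, -0.032, 0.0, 0.0]
ft_force: [-0.5, 0.6, 0.2]
grip_width: 0.0011
grip_force: 0.3
```

Run:
```python
from arc import *
c=[.52912,-.20536,.069,-53.62];a=np.deg2rad(c[3])
c=[c[0]+.008*-np.sin(a)+.022*np.cos(a),c[1]+.008*np.cos(a)+.022*np.sin(a),.069,-93.62];print(c)
rows(c,[pose(51.2-d,.021) for d in (59,63,67,71,75,79,83,87,90,90)]);print(pose(51.2-90,.021))
```

```text
[np.float64(0.5486098406940695), np.float64(-0.21832711647668024), 0.069, -93.62]
0.001 0.002 0.000 4 0; 0.002 0.004 0.000 8 0; 0.003 0.006 0.000 12 0; 0.004 0.009 0.000 16 0; 0.005 0.011 0.000 20 0; 0.006 0.013 0.000 24 0; 0.006 0.015 0.000 28 0; 0.007 0.018 0.000 32 0; 0.007 0.020 0.000 35 0; 0.007 0.020 0.000 35 0; 
[np.float64(0.5541008050918035), np.float64(-0.23835220564327947), 0.069, -128.8]
```

Call:
servo_tool(
  moves="0.001 0.002 0 4 0; 0.002 0.004 0 8 0; 0.003 0.006 0 12 0; 0.004 0.009 0 16 0; 0.005 0.011 0 20 0; 0.006 0.013 0 24 0; 0.006 0.015 0 28 0; 0.007 0.018 0 32 0; 0.007 0.020 0 35 0; 0.007 0.020 0 35 0",
)

```text
time: 6.05
position: [0.5551, -0.2398, 0.0687]
tool_rot: [0.944, -0.33, 0.001, 0.001]
ft_force: [-0.0, -0.0, 0.0]
grip_width: 0.0009
grip_force: 0.0
```

Run:
```python
from arc import *
from geo import *
from rig import get_obs
c=[.54861,-.21833,.069,-93.62];a=np.deg2rad(c[3])
c=[c[0]+.007*-np.sin(a)+.020*np.cos(a),c[1]+.007*np.cos(a)+.020*np.sin(a),.069,-128.62];print(c)
cv2.imwrite("pics/t2.png",cv2.resize(cams.camera("top")[150:225,225:325],(800,600),interpolation=cv2.INTER_CUBIC))
rows(c,[pose(51.2-d,.021) for d in (92,95,98,101,104,107,110,112,112)]);print(pose(51.2-112,.021),get_obs()['position'])
```

```text
[np.float64(0.5543332553922855), np.float64(-0.23873206724120563), 0.069, -128.62]
0.000 0.001 0.000 2 0; 0.001 0.002 0.000 5 0; 0.002 0.004 0.000 8 0; 0.003 0.005 0.000 11 0; 0.004 0.007 0.000 14 0; 0.005 0.009 0.000 17 0; 0.005 0.010 0.000 20 0; 0.005 0.012 0.000 22 0; 0.005 0.012 0.000 22 0; 
[np.float64(0.5514035744194118), np.float64(-0.2511238432443715), 0.069, -150.8] [ 0.55485682 -0.23945461  0.0686661 ]
```

View pics/t2.png

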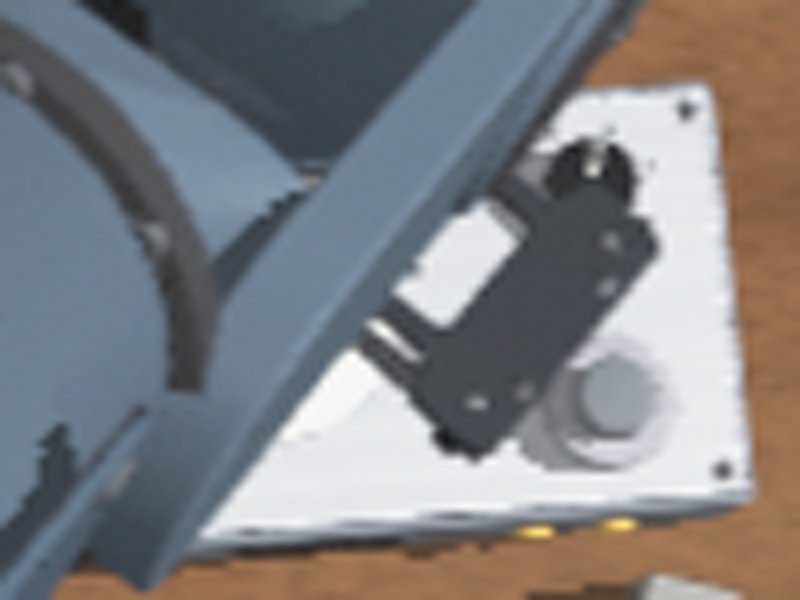

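The gripper hides the dial from above. I'll go on in small steps and watch the force.

Call:
servo_tool(
  moves="0 0.001 0 2 0; 0.001 0.002 0 5 0; 0.002 0.004 0 8 0; 0.002 0.004 0 8 0; 0.002 0.004 0 8 0",
)

```text
time: 6.52
position: [0.5536, -0.2432, 0.0686]
tool_rot: [0.919, -0.394, 0.0, 0.0]
ft_force: [0.2, 0.2, 0.1]
grip_width: 0.0004
grip_force: 0.0
```

Run:
```python
from geo import *
cv2.imwrite("pics/s2.png",cv2.resize(cams.camera("scene")[165:285,190:350],(800,600),interpolation=cv2.INTER_CUBIC))
A=np.array([.5199,-.2378,.081])
for d in(51.2,-38.8,-68.8):
  a=np.deg2rad(d);print(d,(proj("scene",A+.034*np.array([np.cos(a),np.sin(a),0]))-[190,165])*5)
```

```text
51.2 [[331.98409962  83.50417176]]
-38.8 [[427.92389894 145.93175592]]
-68.8 [[420.74843321 181.2741014 ]]
```

View pics/s2.png

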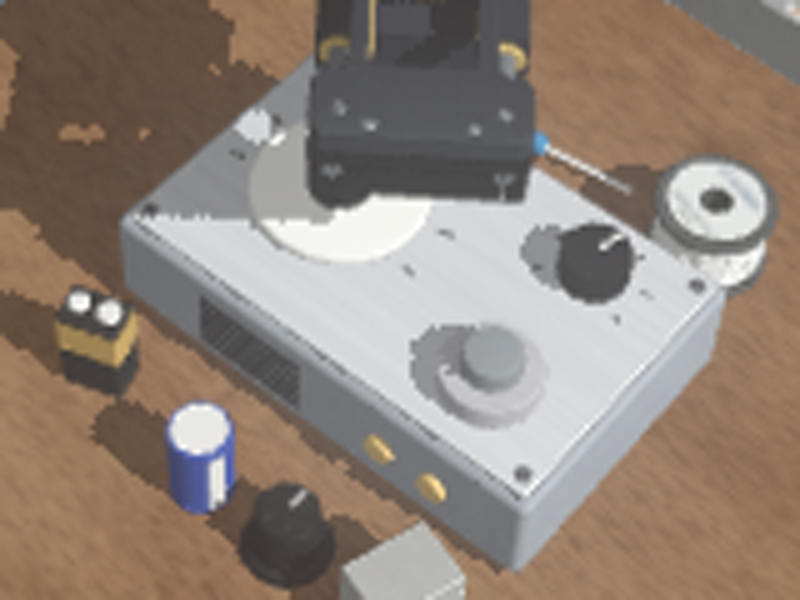

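Run:
```python
from geo import *
A=np.array([.5199,-.2378,0])
im=cams.camera("wrist")
g=cv2.cvtColor(im,cv2.COLOR_BGR2GRAY)
cv2.imwrite("pics/w3.png",cv2.resize(im[150:300,200:400],(800,600)))
for z,r in((.081,.033),(.071,.034),(.062,.035)):
  print(z,r)
  for d in range(0,-130,-10):
    a=np.deg2rad(d);p=proj("wrist",A+[r*np.cos(a),r*np.sin(a),z])[0]
    print(d,np.round((p-[200,150])*4),g[int(round(p[1])),int(round(p[0]))] if 0<p[0]<511 and 0<p[1]<383 else None,end=" | ")
  print()
```

```text
0.081 0.033
0 [211. 410.] 74 | -10 [239. 388.] 67 | -20 [270. 370.] 44 | -30 [305. 358.] 52 | -40 [342. 351.] 49 | -50 [379. 350.] 45 | -60 [416. 355.] 47 | -70 [451. 366.] 46 | -80 [482. 382.] 46 | -90 [509. 402.] 46 | -100 [531. 427.] 48 | -110 [547. 454.] 68 | -120 [557. 483.] 53 | 
0.071 0.034
0 [208. 375.] 82 | -10 [235. 354.] 79 | -20 [266. 337.] 62 | -30 [300. 325.] 42 | -40 [336. 318.] 30 | -50 [372. 317.] 247 | -60 [408. 322.] 246 | -70 [442. 332.] 247 | -80 [472. 348.] 40 | -90 [499. 368.] 46 | -100 [520. 392.] 47 | -110 [536. 419.] 46 | -120 [546. 448.] 63 | 
0.062 0.035
0 [204. 347.] 89 | -10 [231. 326.] 97 | -20 [261. 309.] 73 | -30 [295. 297.] 254 | -40 [330. 290.] 253 | -50 [366. 289.] 253 | -60 [401. 294.] 251 | -70 [435. 305.] 254 | -80 [465. 320.] 254 | -90 [491. 340.] 236 | -100 [512. 364.] 47 | -110 [528. 391.] 47 | -120 [538. 419.] 46 |
```

View pics/w3.png

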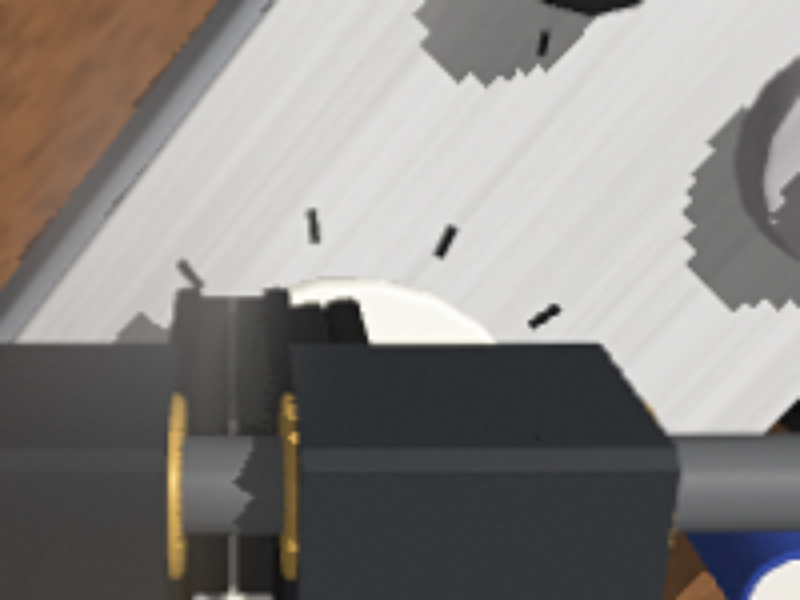

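The pointer (at about (340,305), flush with the finger) aims at the tick at (315,225), which is the third click. The finger lags by about 6° because it is narrower than I assumed. One more click to go.

Run:
```python
from arc import *
c=[.54333+.011,-.23873,.069,-128.62];a=np.deg2rad(c[3])
c=[c[0]+.002*-np.sin(a)+.004*np.cos(a),c[1]+.002*np.cos(a)+.004*np.sin(a),.069,-136.62];print(c)
rows(c,[pose(51.2-d,.021) for d in (100,102,104,106,108,110,112,114,116,118,120)])
```

```text
[np.float64(0.5533959958562836), np.float64(-0.24310351532059976), 0.069, -136.62]
0.001 0.001 0.000 2 0; 0.002 0.002 0.000 4 0; 0.002 0.003 0.000 6 0; 0.003 0.004 0.000 8 0; 0.003 0.005 0.000 10 0; 0.004 0.006 0.000 12 0; 0.004 0.007 0.000 14 0; 0.005 0.008 0.000 16 0; 0.005 0.009 0.000 18 0; 0.006 0.010 0.000 20 0; 0.006 0.011 0.000 22 0;
```

Call:
servo_tool(
  moves="0.001 0.001 0 2 0; 0.002 0.002 0 4 0; 0.002 0.003 0 6 0; 0.003 0.004 0 8 0; 0.003 0.005 0 10 0; 0.004 0.006 0 12 0; 0.004 0.006 0 12 0",
)

```text
time: 7.2
position: [0.552, -0.2497, 0.0685]
tool_rot: [0.872, -0.489, -0.0, -0.0]
ft_force: [0.5, 0.9, -0.3]
grip_width: 0.0008
grip_force: 0.5
```

Call:
servo_tool(
  moves="0 0.001 0 2 0; 0.001 0.002 0 4 0; 0.001 0.002 0 4 0; 0.001 0.002 0 4 0",
)

```text
time: 7.53
position: [0.5506, -0.252, 0.0685]
tool_rot: [0.855, -0.518, -0.0, 0.0]
ft_force: [-1.2, 0.6, -1.1]
grip_width: 0.0003
grip_force: 0.0
```

```bash
cat > ck.py <<'E'
from geo import *
from rig import get_obs
im=cams.camera("wrist");g=cv2.cvtColor(im,cv2.COLOR_BGR2GRAY)
print(get_obs()['position'])
for v in (226,229,232,235): print(v,*g[v,240:330:2])   # rows just above the gripper body
E
python3 ck.py
python3 - <<'E'
import cv2
g=cv2.cvtColor(cv2.imread("pics/w3.png"),cv2.COLOR_BGR2GRAY)
for v in (226,229,232,235): print(v,*g[(v-150)*4+2,[(u-200)*4+2 for u in range(240,330,2)]])
E
```

```text
[ 0.55058186 -0.25198451  0.06853935]
226 199 200 94 93 92 95 98 100 98 112 87 82 76 65 59 54 89 130 65 59 159 54 28 27 23 241 242 242 242 242 242 242 243 246 250 252 231 205 209 206 205 206 209 212 204
229 194 202 87 91 92 95 96 98 95 98 83 78 73 62 57 51 48 43 41 38 38 30 32 32 30 80 246 242 242 242 242 241 242 242 242 242 245 252 245 207 206 208 212 207 209
232 184 178 86 88 89 93 94 95 89 95 80 75 72 61 53 49 43 43 40 38 36 26 31 31 31 21 243 242 242 242 242 241 242 242 242 242 242 241 242 250 246 212 209 207 204
235 116 100 85 86 87 90 92 91 85 91 76 73 69 58 52 47 46 43 41 40 37 33 31 33 33 31 144 225 223 224 223 223 223 222 222 222 221 222 221 221 220 237 179 176 171
226 199 200 91 91 91 95 97 98 99 111 86 81 75 64 59 53 92 109 63 56 149 42 28 29 25 248 247 246 246 246 246 246 247 250 251 253 236 215 217 219 217 219 216 213 213
229 204 198 84 89 91 93 95 96 95 96 83 78 72 61 57 52 47 43 42 39 39 28 30 31 28 142 250 246 246 247 246 246 246 247 246 246 250 253 247 221 218 216 214 214 215
232 132 114 85 87 88 93 93 94 89 94 79 76 66 61 54 50 45 42 40 38 37 25 30 31 31 36 248 247 246 247 247 246 246 246 247 246 246 247 247 252 251 215 215 215 217
235 112 95 84 85 85 90 91 89 85 91 76 73 68 62 52 48 46 43 42 40 39 35 33 35 35 32 156 213 211 212 212 212 212 212 211 212 211 211 210 210 210 223 169 166 165
```

Call:
servo_tool(
  moves="0 0.001 0 2 0; 0 0.001 0 2 0; 0 0.001 0 2 0",
)

```text
time: 7.83
position: [0.5497, -0.2524, 0.0685]
tool_rot: [0.846, -0.533, -0.0, 0.0]
ft_force: [-0.7, -0.3, 0.1]
grip_width: 0.0005
grip_force: 0.0
```

```bash
python3 ck.py
```

```text
[ 0.54973185 -0.25241735  0.06856078]
226 193 201 92 93 93 94 98 96 97 110 86 80 75 63 58 51 126 243 240 241 248 60 32 31 32 33 24 29 28 16 243 242 241 242 245 251 246 227 204 203 206 209 211 204 205
229 193 201 86 90 90 93 96 96 94 98 81 76 72 58 54 49 29 245 240 243 184 28 29 31 31 30 22 30 29 29 132 244 241 241 241 241 241 245 250 244 207 212 204 209 202
232 199 115 87 88 88 91 94 94 88 92 78 74 70 60 54 48 33 236 242 189 142 17 28 32 30 29 24 24 28 31 22 244 242 241 242 241 241 241 241 242 251 211 206 203 205
235 114 99 84 85 86 89 91 88 84 90 75 71 67 62 51 46 40 205 225 118 105 26 28 40 43 40 36 27 36 34 33 85 224 222 222 222 222 221 222 220 220 231 217 172 177
```

A gap has opened between finger and pointer, so the dial snapped into the fourth stop. I'll back off, lift, then look.

Call:
servo_tool(
  moves="0 -0.004 0 0 0; 0 -0.008 0 0 0; 0 -0.008 -0.02 0 0; 0 -0.008 -0.05 0 0; 0.015 0.02 -0.05 0 0; 0.03 0.045 -0.05 0 0; 0.045 0.07 -0.05 0 0; 0.056 0.083 -0.05 0 0; 0.056 0.083 -0.05 0 0; 0.056 0.083 -0.05 0 0",
)

```text
time: 8.72
position: [0.4989, -0.3393, 0.1186]
tool_rot: [0.845, -0.535, 0.0, -0.0]
ft_force: [-0.5, 0.9, 0.3]
grip_width: 0.0004
grip_force: 0.0
```

Run:
```python
from geo import *
from rig import get_obs
print(get_obs()['position'])
w=cv2.resize(cams.camera("wrist"),(400,300),interpolation=cv2.INTER_AREA);s=cv2.resize(cams.camera("scene")[165:285,190:350],(400,300));t=cv2.resize(cams.camera("top")[150:225,225:325],(400,300))
cv2.imwrite("pics/m.png",np.vstack([np.hstack([w,s]),np.hstack([t,t*0])]))
```

```text
[ 0.49887318 -0.33934029  0.11859568]
```

View pics/m.png

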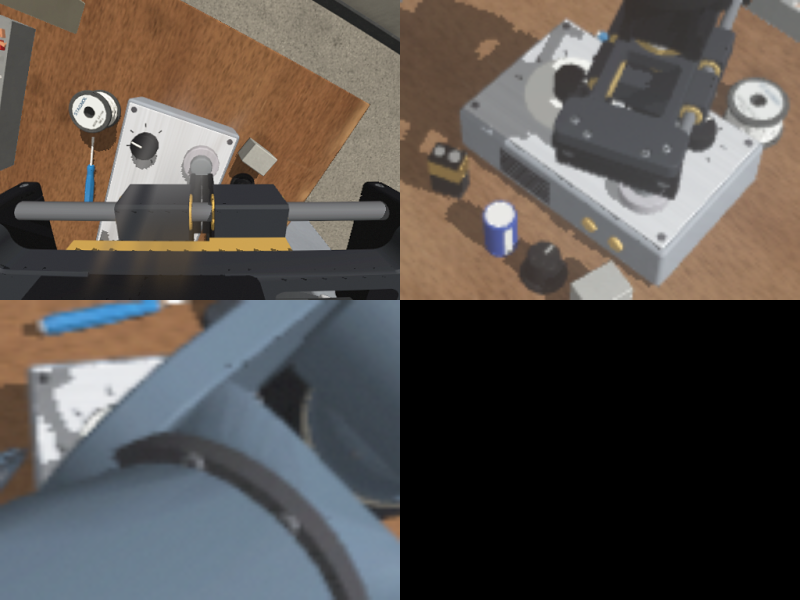

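Finger is above the button, and the bystanders and small dial are undisturbed. Now pressing.

Call:
servo_tool(
  moves="0 0 0.02 0 0; 0 0 0.036 0 0; 0 0 0.041 0 0; 0 0 0.044 0 0; 0 0 0.046 0 0; 0 0 0.048 0 0; 0 0 0.048 0 0; 0 0 0.048 0 0",
)

```text
time: 9.53
position: [0.4991, -0.338, 0.0717]
tool_rot: [0.845, -0.534, 0.0, -0.0]
ft_force: [-1.7, 3.6, 4.8]
grip_width: 0.0005
grip_force: 2.3
```

Call:
servo_tool(
  moves="0 0 0.001 0 0; 0 0 0.002 0 0; 0 0 0.002 0 0; 0 0 0.002 0 0",
)

```text
time: 9.87
position: [0.4992, -0.3381, 0.0712]
tool_rot: [0.845, -0.534, 0.0, -0.0]
ft_force: [-3.7, 5.0, 14.3]
grip_width: 0.0007
grip_force: 7.2
```

The force jumped to 14 N, so the button is bottomed. Now lift and clear the view.

Call:
servo_tool(
  moves="0 0 -0.01 0 0; 0 0 -0.04 0 0; 0 0 -0.08 0 0; 0 0 -0.12 0 0; -0.04 -0.01 -0.14 0 0; -0.08 -0.02 -0.15 0 0; -0.12 -0.03 -0.15 0 0; -0.16 -0.04 -0.15 0 0; -0.2 -0.05 -0.15 0 0; -0.24 -0.06 -0.15 0 0",
)

```text
time: 10.7
position: [0.4508, -0.0981, 0.2195]
tool_rot: [0.845, -0.534, 0.002, -0.0]
ft_force: [1.6, 1.2, -0.3]
grip_width: 0.0004
grip_force: 0.0
```

Call:
servo_tool(
  moves="-0.04 -0.01 0 0 0; -0.08 -0.02 0 0 0; -0.12 -0.03 0 0 0; -0.15 -0.035 0 0 0; -0.15 -0.035 0 0 0; -0.15 -0.035 0 0 0",
)

```text
time: 11.2
position: [0.418, 0.0525, 0.2192]
tool_rot: [0.847, -0.532, 0.001, -0.0]
ft_force: [-0.8, -0.2, 0.3]
grip_width: 0.0004
grip_force: 0.0
```

Run:
```python
from geo import *
from rig import get_obs
o=get_obs();print(o['time'],o['position'],o['ft_force'])
A=np.array([.5199,-.2378,.081])
for n in("top","scene"):
  g=cv2.cvtColor(cams.camera(n),cv2.COLOR_BGR2GRAY)
  for d in range(60,-130,-10):
    a=np.deg2rad(d);v=[]
    for r in(.022,.026,.030):
      p=proj(n,A+[r*np.cos(a),r*np.sin(a),-.004])[0].round().astype(int);v.append(int(g[p[1],p[0]]))
    print(d,v,end=" ")
  print()
```

```text
11.2 [0.41804903 0.05251231 0.21924599] [-0.84026576 -0.16614119  0.33381208]
60 [245, 245, 245] 50 [245, 245, 245] 40 [245, 245, 242] 30 [245, 245, 245] 20 [245, 245, 243] 10 [245, 245, 245] 0 [245, 245, 245] -10 [245, 245, 245] -20 [245, 245, 246] -30 [245, 245, 245] -40 [246, 246, 245] -50 [97, 246, 245] -60 [94, 54, 132] -70 [223, 164, 223] -80 [53, 59, 55] -90 [228, 246, 246] -100 [246, 246, 246] -110 [246, 246, 246] -120 [246, 246, 246] 
60 [206, 210, 211] 50 [237, 214, 215] 40 [237, 214, 213] 30 [227, 214, 215] 20 [246, 215, 213] 10 [225, 212, 149] 0 [245, 216, 213] -10 [244, 230, 215] -20 [244, 237, 217] -30 [245, 245, 225] -40 [239, 242, 244] -50 [155, 100, 209] -60 [224, 208, 126] -70 [91, 91, 91] -80 [86, 86, 87] -90 [87, 86, 87] -100 [87, 87, 158] -110 [143, 216, 245] -120 [112, 245, 245]
```

The top view shows the pointer's white line at −70° (expected −68.8°) with the black bar on both sides, so the dial is at the fourth click. Handing in.

```bash
python3 -c "
from rig import job
print(job.hand_in())"
```

```text
the job is handed in; nothing more can be done
None
```

The big dial was pushed four clicks clockwise and checked in the top view. The button was then pressed until it bottomed at 14 N and released (its return was not checked in a picture), the arm moved clear, and the job was handed in at about 11 s; no verdict was returned.

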